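# Put on the display stand's brake and mark its travel

## Task

Press the red paddle of the display stand's brake lever round gently until the resistance clearly firms up, without forcing it, and let go so that the lever stays there with the brake biting. Then slide the orange marker along its curved track until its nose is opposite the lever's pointer, to note how far the lever travelled, and let go. Leave the two figures and the gift box where they stand.

Things in the scene. Friction and masses are not known exactly. Their poses are not given: they have to be found in the camera images.
- stand: fixed white base board (300 by 540 by 10 mm) with a turntable (224 mm across, top 49 mm up, axis 175 mm from the pivot) and a grey brake cover over the pivot (110 by 140 mm, top 58 mm up). Origin: at table height on the upright pivot axis of lever and marker. z up; +y from the pivot to the middle of the curved scale, -y to the turntable.
- lever: steel brake lever; origin on the upright pivot axis at table height, own +y along the arm. Starts with +y leaning 0.36 to 0.46 rad anticlockwise from the stand's +y; swings clockwise from above to put the brake on. Stiff pivot: drags with about 5 N at the paddle, no return spring, stays where left (backs off 1 to 4 mm from a firm press).
- paddle (a point): centre of the red paddle's face to press (towards the lever's -x), 150 mm from the axis, 46 mm up. Paddle: 12 mm thick, 130 to 170 mm from the axis, 24 to 68 mm up. After 0.2 to 0.65 rad (hidden, varies) the shoe bites: push rises above the drag by 2 to 3 N per mm. Brake well on: 11 to 18 N push in all; under 10 N it may not hold; over 24 N forces it.
- pointer (a point): reading point of the lever: 5 mm beyond the tip of its red pointer, 186 mm from the pivot axis, 24 mm above the table; axes as lever
- marker_tab (a point): centre of the top of the orange marker tab, 54 mm up, 209 mm from the axis. Tab 14 mm thick along the track (its x), 26 mm deep outwards (its y), 14 to 54 mm up, on a black foot 20 by 30 mm, 14 to 22 mm up. Slides on a curved track about the pivot axis against about 2 N, stays where left; starts past the lever near the clockwise end.
- marker_nose (a point): reading point of the marker: 1 mm beyond its orange nose, 186 mm from the pivot axis, 24 mm above the table. Marker and pointer agree when marker_nose meets pointer; axes: y outwards from the pivot
- white_figure: white ceramic robed figure, 64 mm across the foot, 153 mm tall, loose on the turntable; origin under its foot
- blue_figure: blue ceramic robed figure, 52 mm across the foot, 124 mm tall, loose on the table left of the stand, near the gift box; origin under its foot
- gift_box: cardboard gift box with yellow band, 100 by 80 by 60 mm, loose on the table left of the stand; origin under its centre
Not all that is in view belongs to the job. Leave any green look-alike of the blue_figure alone. There is more than one size of the white_figure; the one meant has the size given above.

How it is judged:
By the outcome, as a careful person would: the job done as asked, in the order asked, and still so for the second after the job is handed in, with the robot touching nothing.
It also fails if it takes over 56 s, if anything falls off the work surface, if the arm or the gripper's body presses on something with over 40 N, if the wrist force passes 120 N, or if a joint passes its speed limit or range.

## Robot

A 6-joint arm with a two-finger parallel gripper is mounted at the origin on the work surface. World frame = base frame: x ahead of the robot, y to its left, z up, the work surface at z = 0. Lengths are in m, angles in degrees, forces in N, time in s.
With the tool pointing down it reaches from about 0.4 to 0.825 m from the base axis. Payload 7 kg.
Tool frame: the origin (TCP) lies between the finger pads; the fingertips stand 11 mm ahead of it and the grasp point (between the pads) lies 8 mm behind it; z points along the fingers, y is the direction in which the jaws open and shut (so a half turn about z gives the same grasp; the last joint's range is limited). The gripper opens to 88 mm and grips with 3 to 60 N. Pads are 19 mm wide; open, the fingers measure 130 mm over their backs; the gripper's body (78 mm by 193 mm) begins 47 mm behind the grasp point.
Start: joints at [-56.373, 20.546, 0.682, 0, -70.136, -16.507], TCP at [0.199, -0.645, 0.238] pointing down, gripper open.
Joint ranges: [-176.03, 176.03], [-82.01, 121.73], [-58.28, 71.71], [-173.87, 95.51], [-174.79, -0.11], [-173.66, 173.66]. Speed limits (degrees/s): [136.94, 136.94, 172.46, 180, 180, 180].

## Interface

Orientations are given as [roll, pitch, yaw] about the fixed x, y, z axes, in that order (R = Rz(yaw) Ry(pitch) Rx(roll)).
In Python, from plant import r gives the robot as it stands.
- The arm moves only by the shell command python3 -m inch 'ROWS' [OPENING] [FORCE]. ROWS is JSON, a list of rows, each an object of numbers: "x", "y", "z": the shift along the tool's x, y, z as a fraction of full scale; "yaw": the turn about the tool's z as a fraction of full scale. In form: [{"x": .., "y": .., "z": .., "yaw": ..}, ...]. A call has 1 to 5 rows; each row shifts and turns the pose as measured when the row begins, along the tool's axes as they then stand; what a row does not reach is not made up. Full scale, the value 1, is 0.025 m for a shift and 4 degrees for a turn. A row lasts 1/12 s, in which the tool goes at most 41.7 mm and 7.16 degrees, less where a joint would pass 70% of its speed; a pose out of reach is approached as far as the arm can. A call with a number of a shift or a turn outside -1 to 1 is refused whole. A call with a gripper value outside its range is refused whole. OPENING is the opening, from -1 (shut) to 1 (fully open), set as the call begins (- or left out, the last holds). The fingers move at their own pace and stop on an object; FORCE is the grip in N (left out, the last holds). Time passes only in rows, so rows that do not move let the fingers close. It gives the time, the measured TCP pose, the force and the opening at its end, in the units of the state.
- r.get_state(): the state, without advancing time (a new reading comes with each control period).
- r.capture(name): name is "side" or "top"; returns (picture, depth): 420x560x3 uint8, red, green, blue; 420x560 float32, m along the optical axis (not along the pixel's ray), 0 where there is no reading.
- r.camera_info(name): a dict with "mtx" (3x3 intrinsics, pixels), "pose" (4x4, takes a point from camera to world coordinates). Camera axes: x right, y down, z forward; pixel columns grow to the right and rows downward; lengths in m; the calibration is good to about 2 mm. A picture is of the moment at which its call begins. camera_info takes no time and is no camera call.
- r.close_job(): hands the job in, once; it reports no verdict.
The state is a dict: "time_s": time; "joints": joint angles; "qd": joint speeds; "joint_torque": joint torques, N m; "tcp_pos": TCP position; "eef_rot": TCP orientation; "contact_force": force on the tool from outside, world axes, zero at the start; "moment": the same for the moment, N m; "gripper_width": finger opening in m.
Only numpy, scipy, OpenCV 4.12 (cv2) and the standard library are available. Lean on these libraries where they do the work, as an engineer would, in place of code of your own. Each camera call takes 0.05 s, during which the arm holds its last target. There are 200 camera calls.

## Working session

There is one attempt and no reset: what is moved stays moved. The work goes in short steps, Python scripts to look and compute and a shell command to move; the robot and the scene stay as the last step left them, time stands still between calls to the robot, and variables do not carry over. Pictures are saved under pics/ and viewed, about 8 in all and at most 12, crops included, and the job is handed in when it is done.

```bash
mkdir -p pics; ls; python3 - <<'E'
from plant import r
import cv2,numpy as np
for n in("top","side"):
    p,d=r.capture(n); cv2.imwrite(f"pics/{n}0.png",p[:,:,::-1]); np.savez(f"{n}0.npz",p=p,d=d)
    i=r.camera_info(n); print(n,np.round(i["mtx"],1).tolist(),np.round(i["pose"],4).tolist())
print(r.get_state())
E
```

```text
pics
top [[417.8, 0.0, 280.6], [0.0, 417.8, 209.5], [0.0, 0.0, 1.0]] [[-0.0033, -0.9975, 0.0704, 0.4278], [-0.9997, 0.005, 0.0251, 0.0315], [-0.0253, -0.0703, -0.9972, 0.953], [0.0, 0.0, 0.0, 1.0]]
side [[380.5, 0.0, 279.1], [0.0, 380.5, 210.0], [0.0, 0.0, 1.0]] [[-0.9848, -0.0978, 0.1432, 0.3472], [-0.1722, 0.6493, -0.7408, 0.6867], [-0.0205, -0.7542, -0.6563, 0.6607], [0.0, 0.0, 0.0, 1.0]]
{'time_s': 0.1, 'joints': array([-5.63737132e+01,  2.05864240e+01,  6.40572756e-01, -1.94315358e-02,
       -7.01364625e+01, -1.65066911e+01]), 'qd': array([-0.06155595, -0.02679969,  0.10427261,  0.03249967, -0.06998038,
       -0.05379658]), 'joint_torque': array([-3.05859510e-03, -5.84162199e+01,  2.93750721e+01,  7.01524571e+00,
        1.02184087e-02, -7.04745207e-05]), 'tcp_pos': array([ 0.19855949, -0.64469828,  0.23673305]), 'eef_rot': array([ 1.79915888e+02, -5.87472276e-03, -1.62887016e+02]), 'contact_force': array([-0.53483651, -0.20225905, -0.13768802]), 'moment': array([ 0.02552744, -0.03801015,  0.00535943]), 'gripper_width': 0.08754683594210891}
```

View pics/top0.png

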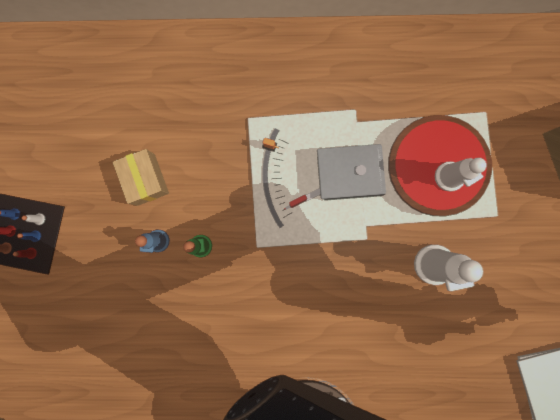

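View pics/side0.png

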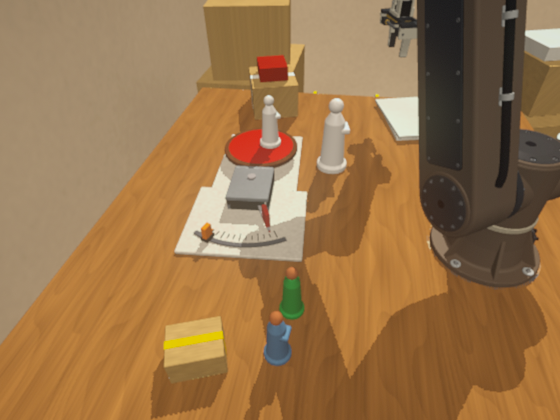

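The top view shows the stand with its +y to the image left. The turntable is at (440,165), the brake cover at (351,172), the red paddle at (298,200) and the orange marker at (270,144). The side view agrees. The blue figure and gift box are well to the left. The white figure is on the turntable, and a larger white one stands near (440,265).

```bash
cat > h.py <<'E'
import numpy as np,cv2
from plant import r
def cloud(n,f=None):
    if f: z=np.load(f);p,d=z['p'],z['d']
    else: p,d=r.capture(n)
    i=r.camera_info(n);K=i['mtx'];v,u=np.mgrid[:d.shape[0],:d.shape[1]]
    P=np.stack([(u-K[0][2])/K[0][0]*d,(v-K[1][2])/K[1][1]*d,d],-1)
    T=np.array(i['pose']);W=P@T[:3,:3].T+T[:3,3]; W[d<=0]=np.nan
    return p,W,cv2.cvtColor(p,cv2.COLOR_RGB2HSV)
def red(h): return ((h[...,0]<5)|(h[...,0]>174))&(h[...,1]>140)&(h[...,2]>60)
def orange(h): return (h[...,0]>=7)&(h[...,0]<16)&(h[...,1]>200)&(h[...,2]>150)
def circ(xy):
    A=np.c_[2*xy,np.ones(len(xy))];s=np.linalg.lstsq(A,(xy**2).sum(1),rcond=None)[0]
    return s[:2],np.sqrt(s[2]+s[:2]@s[:2])
E
python3 - <<'E'
from h import *
for n in("top","side"):
    p,W,h=cloud(n,n+"0.npz"); print(n)
    ok=np.isfinite(W[...,0])
    X,Y,Z=W[...,0],W[...,1],W[...,2]
    roi=ok&(X>.3)&(X<.72)&(Y>-.6)&(Y<.2)
    m=(red(h)&roi&(Z>.035)&(Z<.06)&(Y<-.2)).astype(np.uint8)
    c=max(cv2.findContours(m,0,1)[0],key=cv2.contourArea)[:,0]; hull=cv2.convexHull(c)[:,0]
    q=W[hull[:,1],hull[:,0]];print('tt',circ(q[:,:2]),np.median(q[:,2]))
    for nm,mm in(("pad",red(h)&roi&(Y>-.15)),("mark",orange(h)&roi&(Y>-.1)&(X>.45))):
        k=W[mm]; print(nm,len(k),np.round(np.nanmin(k,0),3),np.round(np.median(k,0),3),np.round(np.nanmax(k,0),3), [int(a) for a in np.argwhere(mm).mean(0)])
        t=k[k[:,2]>k[:,2].max()-.008]; print('  top part',len(t),t.mean(0).round(4),t.min(0).round(3),t.max(0).round(3))
    g=roi&(h[...,1]<60)&(h[...,2]<150)&(Z>.045)&(Z<.075)&(Y>-.3)&(Y<0)
    k=W[g].astype(np.float32);rc=cv2.minAreaRect((k[:,:2]*1000));print('cover',rc,np.median(k[:,2]))
    g=roi&(h[...,1]<90)&(h[...,2]<100)&(Z>.0)&(Z<.03)&(Y>-.03)&(Y<.12)
    k=W[g];print('track',len(k),circ(k[:,:2]),np.median(k[:,2]))
p,W,h=cloud("top","top0.npz")
cv2.imwrite("pics/c0.png",cv2.resize(p[100:260,230:400,::-1],None,fx=4,fy=3.7,interpolation=2))
for uv in((361,170),(298,200),(270,144)):print(uv,W[uv[1],uv[0]])
E
```

```text
top
tt (array([ 0.58795788, -0.29271305]), np.float64(0.09797673495774314)) 0.04841103788396883
pad 74 [0.5   0.002 0.064] [0.509 0.018 0.066] [0.519 0.034 0.071] [200, 297]
  top part 74 [0.5094 0.0178 0.0665] [0.5   0.002 0.064] [0.519 0.034 0.071]Traceback (most recent call last):
  File "<stdin>", line 11, in <module>
    res = np.fmin.reduce(a, axis=axis, out=out, **kwargs)
ValueError: zero-size array to reduction operation fmin which has no identity
```

```bash
sed -i 's/>=7)&(h\[...,0\]<16)&(h\[...,1\]>200)&(h\[...,2\]>150)/>=6)\&(h[...,0]<17)\&(h[...,1]>205)\&(h[...,2]>100)/' h.py
python3 - <<'E'
from h import *
for n in("top","side"):
    p,W,h=cloud(n,n+"0.npz"); print(n)
    if n=="top": print(h[142:148,264:276].tolist()[2]); cv2.imwrite("pics/c0.png",cv2.resize(p[100:260,230:400,::-1],None,fx=4,fy=3.7,interpolation=2))
    ok=np.isfinite(W[...,0])
    X,Y,Z=W[...,0],W[...,1],W[...,2]
    roi=ok&(X>.3)&(X<.72)&(Y>-.6)&(Y<.2)
    m=(red(h)&roi&(Z>.035)&(Z<.06)&(Y<-.2)).astype(np.uint8)
    c=max(cv2.findContours(m,0,1)[0],key=cv2.contourArea)[:,0]; hull=cv2.convexHull(c)[:,0]
    q=W[hull[:,1],hull[:,0]];print('tt',circ(q[:,:2]),np.median(q[:,2]))
    for nm,mm in(("pad",red(h)&roi&(Y>-.15)),("mark",orange(h)&roi&(Y>-.1)&(X>.6)&(Z>.01))):
        k=W[mm]; print(nm,len(k))
        if len(k)==0: continue
        print(np.round(np.nanmin(k,0),3),np.round(np.median(k,0),3),np.round(np.nanmax(k,0),3))
        t=k[k[:,2]>k[:,2].max()-.008]; print('  top part',len(t),t.mean(0).round(4),t.min(0).round(3),t.max(0).round(3))
    g=roi&(h[...,1]<60)&(h[...,2]<150)&(Z>.045)&(Z<.075)&(Y>-.19)&(Y<0)
    k=W[g].astype(np.float32);rc=cv2.minAreaRect((k[:,:2]*1000));print('cover',rc,np.median(k[:,2]))
    g=roi&(h[...,1]<90)&(h[...,2]<100)&(Z>.0)&(Z<.03)&(Y>-.0)&(Y<.12)
    k=W[g];print('track',len(k),circ(k[:,:2]) if len(k)>5 else 0,np.median(k[:,2]))
    if n=="top":
        for uv in((361,170),(298,200),(270,144)):print(uv,W[uv[1],uv[0]])
E
```

```text
top
[[10, 150, 122], [11, 155, 130], [11, 161, 154], [12, 165, 181], [13, 159, 192], [14, 158, 195], [15, 154, 197], [16, 152, 199], [16, 152, 200], [16, 150, 197], [12, 159, 172], [10, 138, 126]]
tt (array([ 0.58795788, -0.29271305]), np.float64(0.09797673495774314)) 0.04841103788396883
pad 74
[0.5   0.002 0.064] [0.509 0.018 0.066] [0.519 0.034 0.071]
  top part 74 [0.5094 0.0178 0.0665] [0.5   0.002 0.064] [0.519 0.034 0.071]
mark 0
cover ((573.9468994140625, -97.7142333984375), (109.9260482788086, 140.22763061523438), 4.036281108856201) 0.05685373
track 205 (array([ 0.56873404, -0.07956727]), np.float64(0.17157801960871505)) 0.013295868496574936
(361, 170) [ 0.57532968 -0.11937827  0.05765495]
(298, 200) [0.51046146 0.01668637 0.06608758]
(270, 144) [0.6352     0.07692036 0.05179369]
side
tt (array([ 0.58753415, -0.29012536]), np.float64(0.09564536853924703)) 0.05112421270734563
pad 21
[0.503 0.007 0.066] [0.51  0.027 0.068] [0.517 0.036 0.071]
  top part 21 [0.5095 0.023  0.0687] [0.503 0.007 0.066] [0.517 0.036 0.071]
mark 6
[0.636 0.084 0.051] [0.639 0.092 0.053] [0.645 0.094 0.054]
  top part 6 [0.6396 0.0908 0.0529] [0.636 0.084 0.051] [0.645 0.094 0.054]
cover ((571.293701171875, -96.95903015136719), (107.87165832519531, 141.6243438720703), 3.10475754737854) 0.05450074
track 81 (array([ 0.5715646 , -0.07098269]), np.float64(0.1696193436623112)) 0.015120796209692866
```

View pics/c0.png

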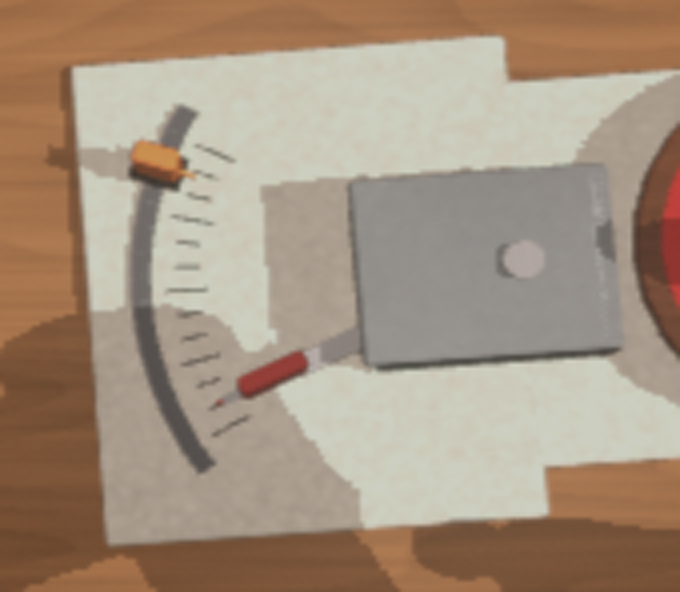

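The crop shows the paddle and pointer at the lower-left scale, the marker at the upper end of the track, and the pivot cap on the cover. Turntable centre plus 175 mm agrees with the cap: pivot is about (0.5755, -0.1185), stand yaw about 4° and lever lean about 0.38 rad.

Next I'll check the clearance on the way and work out the move.

```bash
cat >> h.py <<'E'
PIV=np.array([.5755,-.1185])
def to(x,y,z,yaw=None):
    s=r.get_state();t=np.array(s['tcp_pos']);a=np.radians(s['eef_rot'][2]);d=np.array([x,y,z])-t
    tx=np.array([np.cos(a),np.sin(a)]);ty=np.array([np.sin(a),-np.cos(a)])
    print('units x %.2f y %.2f z %.2f'%(d[:2]@tx/.025,d[:2]@ty/.025,-d[2]/.025), 'yaw units %.2f'%(((s['eef_rot'][2]-yaw+180)%360-180)/4) if yaw is not None else '')
def pol():
    s=r.get_state();q=np.array(s['tcp_pos'][:2])-PIV;F=s['contact_force']
    th=np.arctan2(-q[0],q[1]);t=np.array([np.cos(th),np.sin(th)])
    print('t%.2f R%.1f ang%.2fdeg yaw%.2f z%.1f  Fcw %.2f F %s w%.1f'%(s['time_s'],1e3*np.hypot(*q),np.degrees(th),s['eef_rot'][2],1e3*s['tcp_pos'][2],-F[:2]@t,np.round(F,1),1e3*s['gripper_width']))
E
python3 - <<'E'
from h import *
p,W,h=cloud("top","top0.npz")
for v,u in((270,470),(170,476),(240,145),(265,436)):
    k=W[v-6:v+6,u-6:u+6].reshape(-1,3);print((u,v),k[np.nanargmax(k[:,2])].round(3))
to(.4744,-.0007,.30,-154.3)
E
python3 -m inch '[{"z":-1},{"z":-1},{"z":-1},{"z":-1,"yaw":-1},{"yaw":-1}]' -1 20
```

```text
(470, 270) [ 0.37  -0.285  0.216]
(476, 170) [ 0.561 -0.304  0.203]
(145, 240) [0.429 0.335 0.125]
(436, 265) [ 0.367 -0.258  0.131]
units x -18.13 y 21.37 z -2.53 yaw units -2.15validation failed for argument at $[0]...
```

```bash
python3 -m inch '[{"x":0,"y":0,"z":-1,"yaw":0},{"x":0,"y":0,"z":-1,"yaw":0},{"x":0,"y":0,"z":-1,"yaw":0},{"x":0,"y":0,"z":-1,"yaw":-1},{"x":0,"y":0,"z":0,"yaw":-1}]' -1 20; python3 -c "
from h import *
pol();to(.4744,-.0007,.32,-154.3)"
```

```text
time_s: 0.52
tcp_pos: [0.1977, -0.6429, 0.3353]
eef_rot: [179.3, -0.0, -154.8]
contact_force: [-0.5, 0.4, 1.6]
gripper_width: 0.0596
t0.52 R646.3 ang144.23deg yaw-154.80 z335.3  Fcw -0.65 F [-0.5  0.4  1.6] w59.6
units x -20.95 y 18.53 z 0.61 yaw units -0.12
```

```bash
R='{"x":-1,"y":0.88,"z":0,"yaw":0}'; python3 -m inch '[{"x":-1,"y":0.88,"z":0,"yaw":0},{"x":-1,"y":0.88,"z":0,"yaw":0},{"x":-1,"y":0.88,"z":0,"yaw":0},{"x":-1,"y":0.88,"z":0,"yaw":0},{"x":-1,"y":0.88,"z":0,"yaw":0}]'
python3 -m inch '[{"x":-1,"y":0.88,"z":0,"yaw":0},{"x":-1,"y":0.88,"z":0,"yaw":0},{"x":-1,"y":0.88,"z":0,"yaw":0},{"x":-1,"y":0.88,"z":0,"yaw":0},{"x":-1,"y":0.88,"z":0,"yaw":0}]'
python3 -m inch '[{"x":-1,"y":0.88,"z":0,"yaw":0},{"x":-1,"y":0.88,"z":0,"yaw":0},{"x":-1,"y":0.88,"z":0,"yaw":0},{"x":-1,"y":0.88,"z":0,"yaw":0},{"x":-1,"y":0.88,"z":0,"yaw":0}]'; python3 -c "
from h import *
pol();to(.4744,-.0007,.32,-154.3)"
```

```text
time_s: 0.93
tcp_pos: [0.2627, -0.4892, 0.3328]
eef_rot: [179.0, -0.1, -155.0]
contact_force: [0.7, -0.0, 0.8]
gripper_width: 0.0265
time_s: 1.35
tcp_pos: [0.3299, -0.3283, 0.3327]
eef_rot: [178.8, -0.1, -155.1]
contact_force: [0.7, 0.2, -0.3]
gripper_width: 0.0006
time_s: 1.77
tcp_pos: [0.3969, -0.1675, 0.3343]
eef_rot: [178.8, -0.1, -155.1]
contact_force: [0.4, -1.1, 0.7]
gripper_width: 0.0003
t1.77 R185.1 ang105.34deg yaw-155.11 z334.3  Fcw 1.14 F [ 0.4 -1.1  0.7] w0.3
units x -5.62 y 4.75 z 0.57 yaw units -0.20
```

```bash
python3 -m inch '[{"x":-1,"y":0.85,"z":0,"yaw":0},{"x":-1,"y":0.85,"z":0,"yaw":0},{"x":-1,"y":0.85,"z":0,"yaw":0},{"x":-1,"y":0.85,"z":0,"yaw":0},{"x":-0.8,"y":0.7,"z":0.3,"yaw":-0.2}]'
python3 -m inch '[{"x":0,"y":0,"z":1,"yaw":0},{"x":0,"y":0,"z":1,"yaw":0},{"x":0,"y":0,"z":1,"yaw":0},{"x":0,"y":0,"z":1,"yaw":0},{"x":0,"y":0,"z":1,"yaw":0}]'; python3 -c "
from h import *
pol();to(.4744,-.0007,.049,-154.3)"
```

```text
time_s: 2.18
tcp_pos: [0.4635, -0.0146, 0.3302]
eef_rot: [178.8, 0.1, -154.2]
contact_force: [0.3, -0.5, 0.7]
gripper_width: 0.0001
time_s: 2.6
tcp_pos: [0.4667, -0.0049, 0.2036]
eef_rot: [178.8, 0.6, -153.7]
contact_force: [0.3, 0.1, -0.1]
gripper_width: 0.0006
t2.60 R157.3 ang43.75deg yaw-153.68 z203.6  Fcw -0.24 F [ 0.3  0.1 -0.1] w0.6
units x -0.35 y 0.01 z 6.18 yaw units 0.16
```

```bash
python3 -m inch '[{"x":-0.1,"y":0,"z":1,"yaw":0.1},{"x":-0.1,"y":0,"z":1,"yaw":0},{"x":0,"y":0,"z":1,"yaw":0},{"x":0,"y":0,"z":1,"yaw":0},{"x":0,"y":0,"z":1,"yaw":0}]'
python3 -m inch '[{"x":0,"y":0,"z":0.9,"yaw":0},{"x":0,"y":0,"z":0,"yaw":0}]'; python3 - <<'E'
from h import *
pol();to(.4744,-.0007,.048,-154.3)
p,W,h=cloud("top");cv2.imwrite("pics/t1.png",cv2.resize(p[100:260,230:400,::-1],None,fx=4,fy=3.7,interpolation=2))
E
```

```text
time_s: 3.02
tcp_pos: [0.4697, 0.0003, 0.0727]
eef_rot: [178.8, 0.6, -154.1]
contact_force: [0.9, 0.1, 0.3]
gripper_width: 0.0003
time_s: 3.18
tcp_pos: [0.4663, -0.0003, 0.0449]
eef_rot: [178.7, 0.2, -154.1]
contact_force: [-1.3, -0.1, -0.9]
gripper_width: 0.0008
t3.18 R161.0 ang42.73deg yaw-154.14 z44.9  Fcw 1.04 F [-1.3 -0.1 -0.9] w0.8
units x -0.29 y -0.16 z -0.12 yaw units 0.04
```

View pics/t1.png

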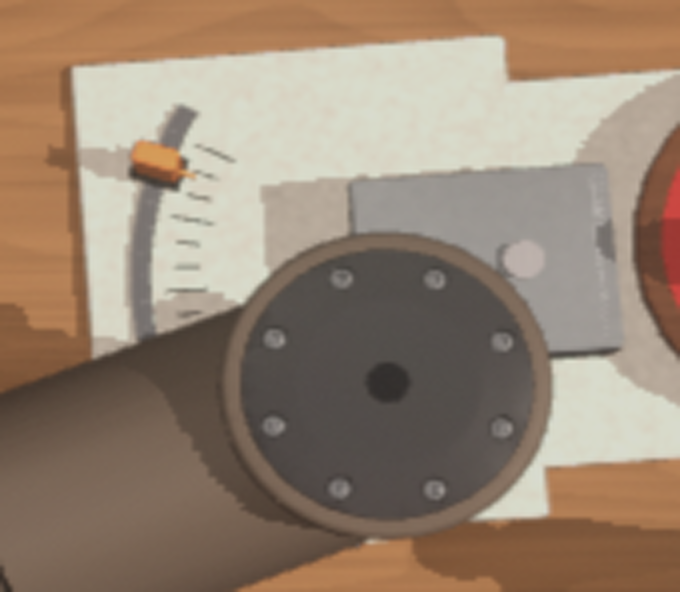

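The arm hides the lever from above, so I'll approach by feel.

```bash
python3 -m inch '[{"x":-0.3,"y":-0.1,"z":-0.05,"yaw":0},{"x":-0.3,"y":-0.05,"z":0,"yaw":0},{"x":-0.2,"y":0,"z":0,"yaw":0},{"x":0,"y":0,"z":0,"yaw":0}]'; python3 -c "from h import *;pol()"
python3 -m inch '[{"x":-0.15,"y":0,"z":0,"yaw":0},{"x":0,"y":0,"z":0,"yaw":0}]'; python3 -c "from h import *;pol()"
python3 -m inch '[{"x":-0.15,"y":0,"z":0,"yaw":0},{"x":0,"y":0,"z":0,"yaw":0}]'; python3 -c "from h import *;pol()"
python3 -m inch '[{"x":-0.15,"y":0,"z":0,"yaw":0},{"x":0,"y":0,"z":0,"yaw":0}]'; python3 -c "from h import *;pol()"
```

```text
time_s: 3.57
tcp_pos: [0.4918, 0.0065, 0.0526]
eef_rot: [178.8, 0.6, -154.0]
contact_force: [0.2, 1.0, -0.0]
gripper_width: 0.0003
t3.57 R150.4 ang33.79deg yaw-154.03 z52.6  Fcw -0.75 F [ 0.2  1.  -0. ] w0.3
time_s: 3.73
tcp_pos: [0.4965, 0.0086, 0.0542]
eef_rot: [178.8, 0.7, -154.0]
contact_force: [-0.2, 0.1, 0.5]
gripper_width: 0.0007
t3.73 R149.6 ang31.85deg yaw-154.05 z54.2  Fcw 0.14 F [-0.2  0.1  0.5] w0.7
time_s: 3.9
tcp_pos: [0.4984, 0.0096, 0.0544]
eef_rot: [178.8, 0.5, -154.1]
contact_force: [-0.8, 0.1, -0.2]
gripper_width: 0.0007
t3.90 R149.5 ang31.05deg yaw-154.09 z54.4  Fcw 0.64 F [-0.8  0.1 -0.2] w0.7
time_s: 4.07
tcp_pos: [0.5005, 0.0107, 0.0545]
eef_rot: [178.8, 0.4, -154.1]
contact_force: [0.4, -0.2, -0.2]
gripper_width: 0.0007
t4.07 R149.4 ang30.13deg yaw-154.12 z54.5  Fcw -0.22 F [ 0.4 -0.2 -0.2] w0.7
```

```bash
python3 -m inch '[{"x":-0.15,"y":0,"z":0.15,"yaw":0},{"x":0,"y":0,"z":0.15,"yaw":0}]'; python3 -c "from h import *;pol()"
python3 -m inch '[{"x":-0.15,"y":0,"z":0,"yaw":0},{"x":0,"y":0,"z":0,"yaw":0}]'; python3 -c "from h import *;pol()"
python3 -m inch '[{"x":-0.15,"y":0,"z":0,"yaw":0},{"x":0,"y":0,"z":0,"yaw":0}]'; python3 -c "from h import *;pol()"
python3 -m inch '[{"x":-0.15,"y":0,"z":0,"yaw":0},{"x":0,"y":0,"z":0,"yaw":0}]'; python3 -c "from h import *;pol()"
```

```text
time_s: 4.23
tcp_pos: [0.5035, 0.0123, 0.0474]
eef_rot: [178.8, 0.4, -154.1]
contact_force: [0.7, 0.4, -0.0]
gripper_width: 0.0006
t4.23 R149.3 ang28.83deg yaw-154.13 z47.4  Fcw -0.84 F [ 0.7  0.4 -0. ] w0.6
time_s: 4.4
tcp_pos: [0.5058, 0.0135, 0.0463]
eef_rot: [178.8, 0.2, -154.2]
contact_force: [0.5, 0.6, 0.0]
gripper_width: 0.0007
t4.40 R149.3 ang27.84deg yaw-154.16 z46.3  Fcw -0.72 F [0.5 0.6 0. ] w0.7
time_s: 4.57
tcp_pos: [0.5084, 0.0148, 0.0459]
eef_rot: [178.8, 0.1, -154.2]
contact_force: [0.2, -0.7, 0.7]
gripper_width: 0.0002
t4.57 R149.2 ang26.72deg yaw-154.18 z45.9  Fcw 0.13 F [ 0.2 -0.7  0.7] w0.2
time_s: 4.73
tcp_pos: [0.5112, 0.016, 0.0456]
eef_rot: [178.8, 0.0, -154.2]
contact_force: [-0.1, -0.7, 0.1]
gripper_width: 0.0006
t4.73 R149.1 ang25.56deg yaw-154.19 z45.6  Fcw 0.39 F [-0.1 -0.7  0.1] w0.6
```

No contact yet, although the TCP is at the estimated paddle position. I'll look from the side.

```bash
python3 - <<'E'
from h import *
p,W,h=cloud("side");cv2.imwrite("pics/s1.png",cv2.resize(p[100:280,170:350,::-1],None,fx=3.3,fy=3.3,interpolation=2))
m=red(h)&(W[...,1]>-.1)&(W[...,1]<.15)&(W[...,0]<.7)&(W[...,0]>.4);k=W[m];print(len(k),np.median(k,0),k.min(0),k.max(0))
pol()
E
```

```text
4 [0.55405959 0.03067377 0.24048575] [0.52173865 0.02828465 0.03314562] [0.55500257 0.04319982 0.25446406]
t4.78 R149.1 ang25.50deg yaw-154.20 z45.7  Fcw 1.53 F [-1.3 -0.9  0.4] w0.0
```

View pics/s1.png

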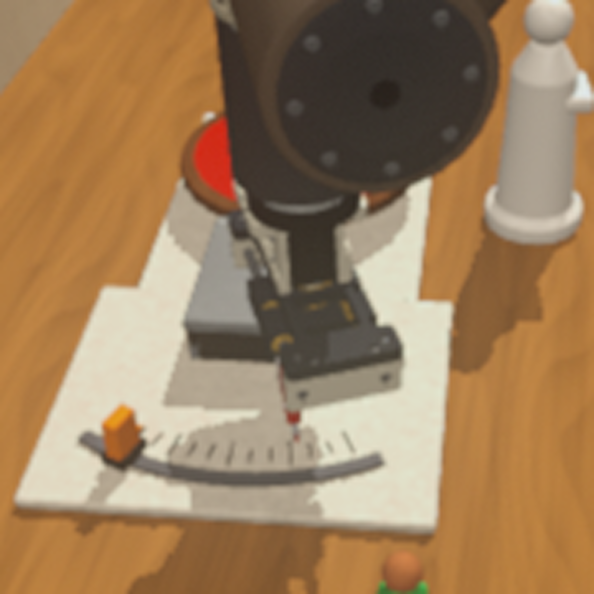

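```bash
python3 - <<'E'
from h import *
def ray(n,u,v,z):
    i=r.camera_info(n);K=i['mtx'];T=np.array(i['pose']);d=T[:3,:3]@np.array([(u-K[0][2])/K[0][0],(v-K[1][2])/K[1][1],1]);o=T[:3,3];return o+d*(z-o[2])/d[2]
for a in((259.7,232.7),(259.7,226)):
    q=ray("side",*a,.024)[:2]-PIV;print(a,np.hypot(*q),np.degrees(np.arctan2(-q[0],q[1])))
p,d=np.load("side0.npz")['p'],0
h=cv2.cvtColor(p,cv2.COLOR_RGB2HSV);ys,xs=np.where(red(h)[190:245,240:290]);print(ys.max()+190,xs[ys.argmax()]+240)
E
python3 -m inch '[{"x":-0.12,"y":0.01,"z":0,"yaw":0.25}]';python3 -c "from h import *;pol()"
python3 -m inch '[{"x":-0.12,"y":0.01,"z":0,"yaw":0.25}]';python3 -c "from h import *;pol()"
python3 -m inch '[{"x":-0.12,"y":0.01,"z":0,"yaw":0.25}]';python3 -c "from h import *;pol()"
```

```text
(259.7, 232.7) 0.18415329372885883 18.2923649095399
(259.7, 226) 0.1610043609739194 19.183994219012913
214 266
time_s: 4.87
tcp_pos: [0.5129, 0.0172, 0.0455]
eef_rot: [178.7, -0.0, -155.2]
contact_force: [-5.4, -4.6, 3.6]
gripper_width: 0.0007
t4.87 R149.4 ang24.76deg yaw-155.24 z45.5  Fcw 6.83 F [-5.4 -4.6  3.6] w0.7
time_s: 4.95
tcp_pos: [0.5147, 0.0182, 0.0454]
eef_rot: [178.7, -0.1, -156.3]
contact_force: [-4.8, -3.7, 3.1]
gripper_width: 0.0004
t4.95 R149.6 ang23.98deg yaw-156.33 z45.4  Fcw 5.89 F [-4.8 -3.7  3.1] w0.4
time_s: 5.03
tcp_pos: [0.5164, 0.0191, 0.0452]
eef_rot: [178.7, -0.3, -157.4]
contact_force: [-5.3, -4.2, 3.3]
gripper_width: 0.0005
t5.03 R149.8 ang23.25deg yaw-157.44 z45.2  Fcw 6.55 F [-5.3 -4.2  3.3] w0.5
```

```bash
cat > g.py <<'E'
import sys
from h import *
pol();s=r.get_state();sys.exit(int(np.hypot(*s['contact_force'][:2])>float(sys.argv[1])))
E
g(){ python3 g.py 9.5; }
python3 -m inch '[{"x":-0.12,"y":0.01,"z":0,"yaw":0.4}]'>/dev/null; g &&
python3 -m inch '[{"x":-0.12,"y":0.01,"z":0,"yaw":0.4}]'>/dev/null; g &&
python3 -m inch '[{"x":-0.12,"y":0.01,"z":0,"yaw":0.4}]'>/dev/null && g &&
python3 -m inch '[{"x":-0.12,"y":0.01,"z":0,"yaw":0.4}]'>/dev/null && g &&
python3 -m inch '[{"x":-0.12,"y":0.01,"z":0,"yaw":0.4}]'>/dev/null && g &&
python3 -m inch '[{"x":-0.12,"y":0.01,"z":0,"yaw":0.4}]'>/dev/null && g &&
python3 -m inch '[{"x":-0.12,"y":0.01,"z":0,"yaw":0.3}]'>/dev/null && g &&
python3 -m inch '[{"x":-0.12,"y":0.01,"z":0,"yaw":0.3}]'>/dev/null && g
```

```text
t5.12 R150.0 ang22.48deg yaw-159.14 z45.1  Fcw 5.36 F [-5.  -1.9  4.4] w0.6
t5.20 R150.2 ang21.71deg yaw-160.89 z44.9  Fcw 6.14 F [-5.6 -2.5  4.8] w-0.1
t5.28 R150.5 ang20.93deg yaw-162.63 z44.8  Fcw 5.51 F [-5.3 -1.7  3.5] w0.7
t5.37 R150.7 ang20.13deg yaw-164.37 z44.6  Fcw 5.97 F [-5.9 -1.2  3. ] w0.6
t5.45 R150.9 ang19.34deg yaw-166.11 z44.5  Fcw 5.11 F [-4.9 -1.4  3.1] w0.8
t5.53 R151.0 ang18.53deg yaw-167.85 z44.3  Fcw 5.13 F [-5.1 -1.   3.3] w0.4
t5.62 R151.1 ang17.61deg yaw-169.18 z44.2  Fcw 5.00 F [-4.8 -1.4  2.7] w0.6
t5.70 R151.2 ang16.62deg yaw-170.48 z44.1  Fcw 5.10 F [-4.9 -1.4  3.1] w0.6
```

```bash
g(){ python3 g.py 8.5; }
python3 -m inch '[{"x":-0.12,"y":0,"z":0,"yaw":0.2}]'>/dev/null; g &&
python3 -m inch '[{"x":-0.12,"y":0,"z":0,"yaw":0.2}]'>/dev/null && g &&
python3 -m inch '[{"x":-0.12,"y":0,"z":0,"yaw":0.2}]'>/dev/null && g &&
python3 -m inch '[{"x":-0.12,"y":0,"z":0,"yaw":0.2}]'>/dev/null && g &&
python3 -m inch '[{"x":-0.12,"y":0,"z":0,"yaw":0.2}]'>/dev/null && g &&
python3 -m inch '[{"x":-0.12,"y":0,"z":0,"yaw":0.2}]'>/dev/null && g &&
python3 -m inch '[{"x":-0.12,"y":0,"z":0,"yaw":0.2}]'>/dev/null && g &&
python3 -m inch '[{"x":-0.12,"y":0,"z":0,"yaw":0.2}]'>/dev/null && g &&
python3 -m inch '[{"x":-0.12,"y":0,"z":0,"yaw":0.2}]'>/dev/null && g &&
python3 -m inch '[{"x":-0.12,"y":0,"z":0,"yaw":0.2}]'>/dev/null && g &&
python3 -m inch '[{"x":-0.12,"y":0,"z":0,"yaw":0.2}]'>/dev/null && g &&
python3 -m inch '[{"x":-0.12,"y":0,"z":0,"yaw":0.2}]'>/dev/null && g
```

```text
t5.78 R151.1 ang15.53deg yaw-171.39 z44.0  Fcw 4.51 F [-4.8  0.5  3.3] w0.7
t5.87 R151.0 ang14.37deg yaw-172.25 z43.9  Fcw 4.22 F [-4.5  0.5  4.5] w0.4
t5.95 R151.0 ang13.68deg yaw-173.14 z43.7  Fcw 14.18 F [-15.1   1.9  10.3] w0.4
```

The push jumped from about 4.5 N to about 14.8 N, inside the 11–18 N band, so the shoe is biting. I'll let go straight back.

```bash
python3 -m inch '[{"x":0.2,"y":0,"z":0,"yaw":0},{"x":0.6,"y":0,"z":0,"yaw":0},{"x":0.8,"y":0,"z":0,"yaw":0},{"x":0.2,"y":0,"z":-1,"yaw":0},{"x":0,"y":0,"z":-1,"yaw":0}]'; python3 -c "from h import *;pol()"
python3 -m inch '[{"x":0,"y":0,"z":-1,"yaw":0},{"x":0,"y":0,"z":-1,"yaw":0},{"x":0.8,"y":-1,"z":-1,"yaw":0},{"x":1,"y":-1,"z":-1,"yaw":0},{"x":1,"y":-1,"z":0,"yaw":0}]' 1 10
python3 -m inch '[{"x":1,"y":-1,"z":0,"yaw":1},{"x":1,"y":-1,"z":0,"yaw":1},{"x":1,"y":-1,"z":0,"yaw":1},{"x":1,"y":-1,"z":0,"yaw":1},{"x":0,"y":0,"z":0,"yaw":1}]'
python3 - <<'E'
from h import *
pol()
for n in("top","side"):
    p,W,h=cloud(n);np.savez(n+"2.npz",p=p,W=W)
    c=p[100:260,230:400] if n=="top" else p[100:280,170:350]
    cv2.imwrite(f"pics/{n}2.png",cv2.resize(c[...,::-1],None,fx=4,fy=3.7 if n=="top" else 3.3,interpolation=2))
E
```

```text
time_s: 6.37
tcp_pos: [0.4975, 0.0233, 0.0917]
eef_rot: [178.9, -1.4, -173.2]
contact_force: [0.7, -0.0, 0.8]
gripper_width: 0.0007
t6.37 R161.8 ang28.81deg yaw-173.24 z91.7  Fcw -0.57 F [ 0.7 -0.   0.8] w0.7
time_s: 6.78
tcp_pos: [0.4488, -0.058, 0.2018]
eef_rot: [178.8, -0.2, -172.8]
contact_force: [1.5, -1.1, 0.9]
gripper_width: 0.0282
time_s: 7.2
tcp_pos: [0.3508, -0.1648, 0.2045]
eef_rot: [178.6, 0.7, 166.5]
contact_force: [-1.0, 0.4, -1.2]
gripper_width: 0.0612
t7.20 R229.4 ang101.63deg yaw166.54 z204.5  Fcw -0.57 F [-1.   0.4 -1.2] w61.2
```

View pics/top2.png

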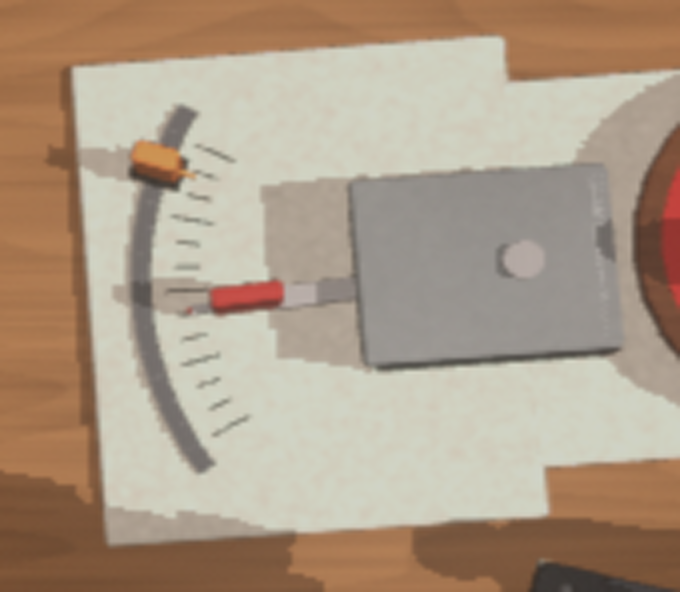

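The lever stayed at about (247,297) in the crop. Its pointer tip is near (188,312) and the marker nose near (195,176). Both are measured next.

```bash
cat >> h.py <<'E'
def ray(n,u,v,z):
    i=r.camera_info(n);K=i['mtx'];T=np.array(i['pose']);d=T[:3,:3]@np.array([(u-K[0][2])/K[0][0],(v-K[1][2])/K[1][1],1]);o=T[:3,3];return o+d*(z-o[2])/d[2]
def pa(q,lab):
    q=np.asarray(q)[:2]-PIV;print(lab,'R%.1f ang%.2f'%(1e3*np.hypot(*q),np.degrees(np.arctan2(-q[0],q[1]))))
def scene():
  for n in("top","side"):
    p,W,h=cloud(n);X,Y,Z=np.moveaxis(W,-1,0)
    a=np.full(h.shape[:2],False);roi=(X>.4)&(X<.75)&(Y>-.06)&(Y<.15)
    k=W[red(h)&roi&(Z>.055)]; 
    if len(k): pa(k.mean(0),n+' paddle top %d z%.3f'%(len(k),k[:,2].mean()))
    o=(h[...,0]>=6)&(h[...,0]<19)&(h[...,1]>140)&(h[...,2]>110)&roi&(Z>.03)
    k=W[o]; 
    if len(k): k=k[k[:,2]>k[:,2].max()-.006];pa(k.mean(0),n+' tab top %d z%.3f'%(len(k),k[:,2].mean()));print(k.mean(0).round(4))
E
python3 - <<'E'
from h import *
scene()
pa(ray("top",230+188/4,100+312/3.7,.024),'pointer tip');pa(ray("top",230+195/4,100+176/3.7,.024),'nose tip')
pa(ray("top",230+523/4,100+259/3.7,.060),'knob')
E
```

```text
top paddle top 83 z0.067 R151.2 ang7.87
top tab top 54 z0.053 R208.4 ang-17.83
[0.6393 0.0799 0.0529]
side paddle top 60 z0.067 R156.9 ang7.67
side tab top 39 z0.054 R213.5 ang-17.49
[0.6397 0.0851 0.0538]
pointer tip R183.1 ang8.04
nose tip R186.3 ang-18.07
knob R0.6 ang84.70
```

View pics/side2.png

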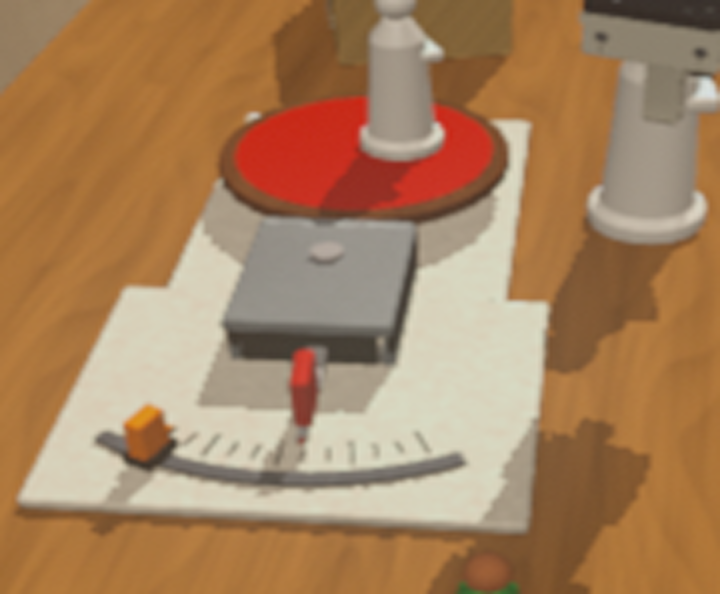

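The two views agree: the lever is at 7.8–8.0° and the marker at about -17.8°, both about the pivot. Next I'll turn the gripper so the jaws run along the track.

```bash
python3 -c "
from h import *
to(.6394,.0805,.20,-107.8);print(r.get_state()['joints'].round(1))"
```

```text
units x -8.89 y 12.03 z 0.19 yaw units -21.30
[   3.6   -6.5  -34.9   -1.3  -60.5 -105.9]
```

```bash
python3 -m inch '[{"x":-0.74,"y":1,"z":0,"yaw":0},{"x":-0.74,"y":1,"z":0,"yaw":0},{"x":-0.74,"y":1,"z":0,"yaw":0},{"x":-0.74,"y":1,"z":0,"yaw":0},{"x":-0.74,"y":1,"z":0,"yaw":0}]' 1 10
python3 -m inch '[{"x":-0.74,"y":1,"z":0,"yaw":0},{"x":-0.74,"y":1,"z":0,"yaw":0},{"x":-0.74,"y":1,"z":0,"yaw":0},{"x":-0.74,"y":1,"z":0,"yaw":0},{"x":-0.74,"y":1,"z":0,"yaw":0}]'
python3 -m inch '[{"x":-0.74,"y":1,"z":0,"yaw":-1},{"x":0,"y":0,"z":0,"yaw":-1},{"x":0,"y":0,"z":0,"yaw":-1},{"x":0,"y":0,"z":0,"yaw":-1},{"x":0,"y":0,"z":0,"yaw":-1}]'
python3 -m inch '[{"x":0,"y":0,"z":0,"yaw":-1},{"x":0,"y":0,"z":0,"yaw":-1},{"x":0,"y":0,"z":0,"yaw":-1},{"x":0,"y":0,"z":0,"yaw":-1},{"x":0,"y":0,"z":0,"yaw":-1}]'
python3 -m inch '[{"x":0,"y":0,"z":0,"yaw":-1},{"x":0,"y":0,"z":0,"yaw":-1},{"x":0,"y":0,"z":0,"yaw":-1},{"x":0,"y":0,"z":0,"yaw":-1},{"x":0,"y":0,"z":0,"yaw":-1}]'
python3 -c "
from h import *
pol();to(.6394,.0805,.10,-107.8);print(r.get_state()['joints'].round(1))"
```

```text
time_s: 7.82
tcp_pos: [0.4788, -0.0552, 0.2098]
eef_rot: [178.5, 1.0, 167.7]
contact_force: [0.0, -0.0, -0.2]
gripper_width: 0.0873
time_s: 8.23
tcp_pos: [0.6051, 0.0622, 0.2124]
eef_rot: [178.5, 1.1, 169.0]
contact_force: [0.9, 0.2, -1.0]
gripper_width: 0.0877
time_s: 8.65
tcp_pos: [0.638, 0.0993, 0.2065]
eef_rot: [179.1, 1.4, -168.8]
contact_force: [-0.3, -0.0, 0.4]
gripper_width: 0.0876
time_s: 9.07
tcp_pos: [0.6418, 0.109, 0.2012]
eef_rot: [179.7, 1.5, -146.5]
contact_force: [0.0, 0.4, 0.0]
gripper_width: 0.0876
time_s: 9.48
tcp_pos: [0.6451, 0.1183, 0.1965]
eef_rot: [-179.7, 1.4, -124.2]
contact_force: [0.1, 1.3, -1.2]
gripper_width: 0.0879
t9.48 R246.8 ang-16.39deg yaw-124.19 z196.5  Fcw 0.22 F [ 0.1  1.3 -1.2] w87.9
units x 1.38 y -0.66 z 3.86 yaw units -4.10
[ 27.1  19.6  -6.   -0.5 -63.  -61.1]
```

```bash
python3 -m inch '[{"x":0.4,"y":0,"z":0,"yaw":-1},{"x":0.4,"y":0,"z":0.3,"yaw":-1},{"x":0.4,"y":0,"z":1,"yaw":-1},{"x":0.2,"y":0,"z":1,"yaw":-0.8},{"x":0,"y":0,"z":1,"yaw":0}]'
python3 -c "
from h import *
pol();to(.6394,.0805,.10,-107.8)"
```

```text
time_s: 9.9
tcp_pos: [0.6375, 0.0989, 0.1135]
eef_rot: [-178.7, 1.6, -106.6]
contact_force: [0.7, 0.3, -0.1]
gripper_width: 0.0878
t9.90 R226.0 ang-15.92deg yaw-106.55 z113.5  Fcw -0.62 F [ 0.7  0.3 -0.1] w87.8
units x 0.68 y -0.28 z 0.54 yaw units 0.31
```

```bash
python3 -m inch '[{"x":0.5,"y":-0.2,"z":0.3,"yaw":0.3},{"x":0.2,"y":-0.1,"z":0.2,"yaw":0},{"x":0,"y":0,"z":0,"yaw":0}]'
python3 -c "
from h import *
pol();to(.6394,.0805,.041,-107.8)"
```

```text
time_s: 10.15
tcp_pos: [0.6385, 0.0821, 0.0925]
eef_rot: [-179.2, 1.3, -107.3]
contact_force: [-0.5, -0.5, 0.2]
gripper_width: 0.0879
t10.15 R210.3 ang-17.44deg yaw-107.31 z92.5  Fcw 0.32 F [-0.5 -0.5  0.2] w87.9
units x 0.05 y -0.05 z 2.06 yaw units 0.12
```

```bash
python3 -m inch '[{"x":0.05,"y":-0.05,"z":0.8,"yaw":0.1},{"x":0,"y":0,"z":0.7,"yaw":0},{"x":0,"y":0,"z":0.35,"yaw":0},{"x":0,"y":0,"z":0,"yaw":0}]'
python3 -c "
from h import *
pol();to(.6394,.0805,.041,-107.8)"
```

```text
time_s: 10.48
tcp_pos: [0.6451, 0.0836, 0.0483]
eef_rot: [-178.8, 1.5, -107.5]
contact_force: [-0.3, -0.2, -0.0]
gripper_width: 0.0878
t10.48 R213.8 ang-19.01deg yaw-107.48 z48.3  Fcw 0.18 F [-0.3 -0.2 -0. ] w87.8
units x 0.19 y 0.18 z 0.29 yaw units 0.08
```

```bash
python3 -m inch '[{"x":0.2,"y":0.2,"z":0.3,"yaw":0.08},{"x":0,"y":0,"z":0,"yaw":0}]'
python3 -c "
from h import *
pol();to(.6394,.0805,.041,-107.8)"
python3 -m inch '[{"x":0,"y":0,"z":0,"yaw":0},{"x":0,"y":0,"z":0,"yaw":0},{"x":0,"y":0,"z":0,"yaw":0},{"x":0,"y":0,"z":0,"yaw":0},{"x":0,"y":0,"z":0,"yaw":0}]' -1 10
python3 -m inch '[{"x":0,"y":0,"z":0,"yaw":0},{"x":0,"y":0,"z":0,"yaw":0},{"x":0,"y":0,"z":0,"yaw":0},{"x":0,"y":0,"z":0,"yaw":0},{"x":0,"y":0,"z":0,"yaw":0}]'
python3 -c "
from h import *
pol()"
```

```text
time_s: 10.65
tcp_pos: [0.6399, 0.0811, 0.0414]
eef_rot: [-178.8, 1.6, -107.8]
contact_force: [-1.2, -0.4, -0.0]
gripper_width: 0.0878
t10.65 R209.8 ang-17.87deg yaw-107.76 z41.4  Fcw 0.98 F [-1.2 -0.4 -0. ] w87.8
units x 0.03 y 0.01 z 0.02 yaw units 0.01
time_s: 11.07
tcp_pos: [0.6416, 0.0819, 0.0453]
eef_rot: [-178.5, 1.8, -107.7]
contact_force: [0.1, -0.3, -0.7]
gripper_width: 0.0598
time_s: 11.48
tcp_pos: [0.6421, 0.082, 0.0462]
eef_rot: [-178.4, 1.8, -107.7]
contact_force: [-0.2, 0.3, -0.8]
gripper_width: 0.0264
t11.48 R211.2 ang-18.37deg yaw-107.68 z46.2  Fcw 0.33 F [-0.2  0.3 -0.8] w26.4
```

```bash
python3 -m inch '[{"x":0,"y":0.05,"z":0.25,"yaw":0},{"x":0,"y":0,"z":0.1,"yaw":0},{"x":0,"y":0,"z":0.04,"yaw":0},{"x":0,"y":0,"z":0.04,"yaw":0},{"x":0,"y":0,"z":0,"yaw":0}]'
python3 -c "
from h import *
pol()"
```

```text
time_s: 11.9
tcp_pos: [0.6429, 0.0824, 0.0374]
eef_rot: [-178.2, 1.8, -107.6]
contact_force: [-0.3, 0.5, -0.2]
gripper_width: 0.0142
t11.90 R211.9 ang-18.55deg yaw-107.60 z37.4  Fcw 0.50 F [-0.3  0.5 -0.2] w14.2
```

```bash
python3 -m inch '[{"x":0.02,"y":0.3,"z":0.02,"yaw":-0.5},{"x":0.02,"y":0.3,"z":0.02,"yaw":-0.5},{"x":0.02,"y":0.3,"z":0.02,"yaw":-0.5}]'
python3 -c "
from h import *
pol()"
python3 -m inch '[{"x":0.02,"y":0.3,"z":0.02,"yaw":-0.45},{"x":0.02,"y":0.3,"z":0.02,"yaw":-0.45}]'
python3 -c "
from h import *
pol()"
```

```text
time_s: 12.15
tcp_pos: [0.6247, 0.0875, 0.0371]
eef_rot: [-177.7, 1.8, -101.4]
contact_force: [0.3, -0.5, 6.6]
gripper_width: 0.0146
t12.15 R211.8 ang-13.43deg yaw-101.44 z37.1  Fcw -0.45 F [ 0.3 -0.5  6.6] w14.6
time_s: 12.32
tcp_pos: [0.6117, 0.0901, 0.0371]
eef_rot: [-177.3, 1.7, -97.6]
contact_force: [1.4, -0.7, 6.7]
gripper_width: 0.0153
t12.32 R211.7 ang-9.86deg yaw-97.62 z37.1  Fcw -1.48 F [ 1.4 -0.7  6.7] w15.3
```

```bash
python3 -m inch '[{"x":0.02,"y":0.3,"z":0,"yaw":-0.25},{"x":0.02,"y":0.3,"z":0,"yaw":-0.25},{"x":0.02,"y":0.3,"z":0,"yaw":-0.3}]'
python3 -c "
from h import *
pol()"
python3 -m inch '[{"x":0.02,"y":0.3,"z":0,"yaw":-0.4},{"x":0.02,"y":0.3,"z":0,"yaw":-0.4},{"x":0.01,"y":0.1,"z":0,"yaw":-0.2}]'
python3 -c "
from h import *
pol();scene()"
```

```text
time_s: 12.57
tcp_pos: [0.5908, 0.0926, 0.0371]
eef_rot: [-176.9, 1.7, -94.1]
contact_force: [1.6, 0.8, 4.4]
gripper_width: 0.0148
t12.57 R211.7 ang-4.13deg yaw-94.12 z37.1  Fcw -1.49 F [1.6 0.8 4.4] w14.8
time_s: 12.82
tcp_pos: [0.5728, 0.0931, 0.0371]
eef_rot: [-176.6, 1.5, -89.6]
contact_force: [1.9, 0.3, 0.8]
gripper_width: 0.0153
t12.82 R211.6 ang0.74deg yaw-89.59 z37.1  Fcw -1.93 F [1.9 0.3 0.8] w15.3
top paddle top 89 z0.066 R151.2 ang7.96
side tab top 1 z0.315 R226.7 ang-5.22
[0.5961 0.1073 0.3152]
```

```bash
python3 -m inch '[{"x":0.02,"y":0.28,"z":0,"yaw":-0.4},{"x":0.02,"y":0.28,"z":0,"yaw":-0.4},{"x":0.02,"y":0.28,"z":0,"yaw":-0.4},{"x":0,"y":0,"z":0,"yaw":0}]'
python3 -c "
from h import *
pol();scene()"
```

```text
time_s: 13.25
tcp_pos: [0.553, 0.0918, 0.037]
eef_rot: [-176.3, 1.2, -84.5]
contact_force: [-0.9, 1.2, 2.6]
gripper_width: 0.0152
t13.25 R211.5 ang6.11deg yaw-84.48 z37.0  Fcw 0.80 F [-0.9  1.2  2.6] w15.2
top paddle top 59 z0.066 R144.7 ang8.07
side paddle top 9 z0.435 R232.3 ang25.37
side tab top 2 z0.374 R219.1 ang-0.24
[0.5764 0.1006 0.3741]
```

```bash
python3 -m inch '[{"x":0.01,"y":0.14,"z":0,"yaw":-0.25},{"x":0.01,"y":0.08,"z":0,"yaw":-0.2},{"x":0,"y":0,"z":0,"yaw":0}]'
python3 - <<'E'
from h import *
pol()
p,d=r.capture("side");cv2.imwrite("pics/s3.png",cv2.resize(p[190:270,200:320,::-1],None,fx=6,fy=6,interpolation=2))
E
```

```text
time_s: 13.6
tcp_pos: [0.5487, 0.0913, 0.037]
eef_rot: [-176.2, 1.1, -82.7]
contact_force: [-1.0, 1.1, 4.4]
gripper_width: 0.0154
t13.60 R211.5 ang7.29deg yaw-82.69 z37.0  Fcw 0.86 F [-1.   1.1  4.4] w15.4
```

View pics/s3.png

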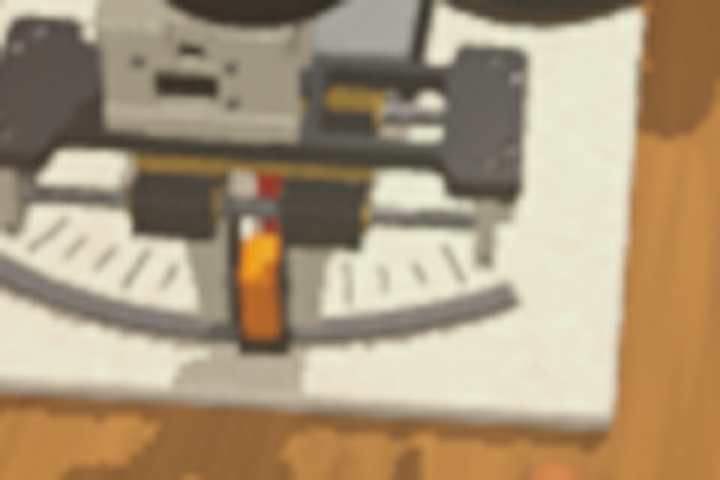

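The tab is gripped at (262,290) in the crop, with the red paddle right behind it. I'll release, rise and check the alignment.

```bash
python3 -m inch '[{"x":0,"y":0,"z":0,"yaw":0},{"x":0,"y":0,"z":0,"yaw":0},{"x":0,"y":0,"z":0,"yaw":0},{"x":0,"y":0,"z":0,"yaw":0},{"x":0,"y":0,"z":0,"yaw":0}]' 1 10
python3 -m inch '[{"x":0,"y":0,"z":-1,"yaw":0},{"x":0,"y":0,"z":-1,"yaw":0},{"x":0,"y":0,"z":-1,"yaw":0},{"x":0,"y":0,"z":-1,"yaw":0},{"x":0,"y":0,"z":-1,"yaw":0}]'
python3 -m inch '[{"x":0,"y":1,"z":-1,"yaw":0},{"x":0,"y":1,"z":0,"yaw":0},{"x":0,"y":1,"z":0,"yaw":0},{"x":0,"y":1,"z":0,"yaw":0},{"x":0,"y":1,"z":0,"yaw":0}]'
python3 - <<'E'
from h import *
pol();scene()
p,d=r.capture("top");cv2.imwrite("pics/t4.png",cv2.resize(p[140:220,250:350,::-1],None,fx=7,fy=7,interpolation=2))
E
```

```text
time_s: 14.07
tcp_pos: [0.5456, 0.0892, 0.0341]
eef_rot: [-176.6, 1.0, -82.9]
contact_force: [0.7, -0.0, 0.3]
gripper_width: 0.0431
time_s: 14.48
tcp_pos: [0.5334, 0.0834, 0.1552]
eef_rot: [-177.6, 0.7, -83.1]
contact_force: [0.8, 0.3, -0.9]
gripper_width: 0.0765
time_s: 14.9
tcp_pos: [0.4106, 0.0686, 0.1807]
eef_rot: [-177.1, 0.8, -83.2]
contact_force: [0.8, 1.0, 0.5]
gripper_width: 0.0878
t14.90 R249.5 ang41.39deg yaw-83.21 z180.7  Fcw -1.22 F [0.8 1.  0.5] w87.8
top paddle top 91 z0.066 R151.1 ang7.98
top tab top 58 z0.052 R209.4 ang7.76
[0.5472 0.089  0.0524]
side paddle top 61 z0.082 R158.1 ang9.74
side tab top 4 z0.262 R255.9 ang34.85
[0.4293 0.0915 0.2621]
```

View pics/t4.png

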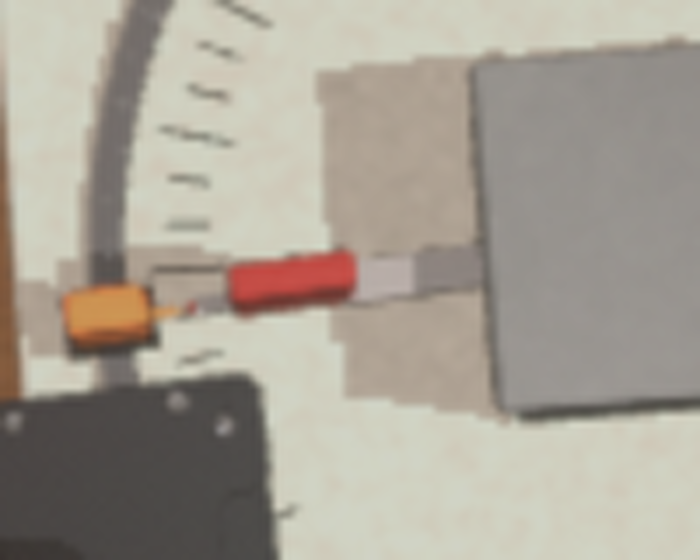

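```bash
python3 -m inch '[{"x":1,"y":1,"z":0,"yaw":0},{"x":1,"y":1,"z":0,"yaw":0},{"x":1,"y":0,"z":0,"yaw":0},{"x":1,"y":0,"z":0,"yaw":0},{"x":0,"y":0,"z":0,"yaw":0}]'
python3 - <<'E'
from h import *
for n in("top","side"):
    I=np.mean([r.capture(n)[0].astype(float) for _ in range(4)],0)
    # rectified polar sample at z=.024 about pivot: rows angle, cols radius
    i=r.camera_info(n);K=np.array(i['mtx']);T=np.linalg.inv(i['pose'])
    R=np.arange(.174,.200,.001);A=np.radians(np.arange(0,16,.1))
    P=np.stack([PIV[0]-R[None]*np.sin(A)[:,None],PIV[1]+R[None]*np.cos(A)[:,None],np.full((len(A),len(R)),.024)],-1)
    c=P@T[:3,:3].T+T[:3,3];uv=(c@K.T);uv=(uv[...,:2]/uv[...,2:]).astype(np.float32)
    S=cv2.remap(I.astype(np.float32),uv[...,0],uv[...,1],cv2.INTER_CUBIC)
    sat=S[...,0]-S[...,2]; sat=sat-np.median(sat,0)   # redness R-B
    out=[]
    for j,rr in enumerate(R):
        w=np.clip(sat[:,j]-.35*sat[:,j].max(),0,None);out.append('%d:%.1f(%.0f)'%(rr*1e3,np.degrees((w*A).sum()/w.sum()),sat[:,j].max()))
    print(n,*out)
    lo=np.clip(S,0,255).astype(np.uint8)[:, :, ::-1]; cv2.imwrite(f"pics/pol_{n}.png",lo)
a,b=[cv2.resize(cv2.imread(f"pics/pol_{n}.png"),(390,560)) for n in("top","side")]
cv2.imwrite("pics/pol.png",np.hstack([a,b]))
scene()
E
```

```text
time_s: 15.47
tcp_pos: [0.3739, -0.0381, 0.1777]
eef_rot: [-176.9, 0.8, -82.8]
contact_force: [0.5, 1.5, 0.3]
gripper_width: 0.0873
top 174:4.2(9) 175:4.3(10) 176:4.2(10) 177:4.2(10) 178:4.1(10) 179:3.8(10) 180:3.7(9) 181:5.2(12) 182:7.3(30) 183:7.4(40) 184:7.4(34) 185:7.4(27) 186:7.5(32) 187:7.5(43) 188:7.5(57) 189:7.5(67) 190:7.5(76) 191:7.5(78) 192:7.5(81) 193:7.5(83) 194:7.5(84) 195:7.5(81) 196:7.3(72) 197:7.0(78) 198:6.9(88) 199:6.9(98) 200:6.9(95)
side 174:5.6(164) 175:5.7(162) 176:5.7(160) 177:5.7(160) 178:5.7(158) 179:5.8(156) 180:5.8(155) 181:5.8(156) 182:5.8(157) 183:5.8(158) 184:5.8(159) 185:5.8(159) 186:5.8(158) 187:5.8(158) 188:5.8(159) 189:5.8(159) 190:5.9(157) 191:5.9(154) 192:5.9(150) 193:6.0(142) 194:6.0(133) 195:6.1(123) 196:6.2(114) 197:6.3(105) 198:6.4(100) 199:6.5(97) 200:6.6(95)
top paddle top 86 z0.066 R151.4 ang7.92
top tab top 63 z0.052 R209.1 ang7.74
[0.5473 0.0887 0.0524]
side paddle top 60 z0.067 R157.1 ang7.66
side tab top 7 z0.279 R159.1 ang65.44
[ 0.4308 -0.0524  0.2792]
```

View pics/pol.png

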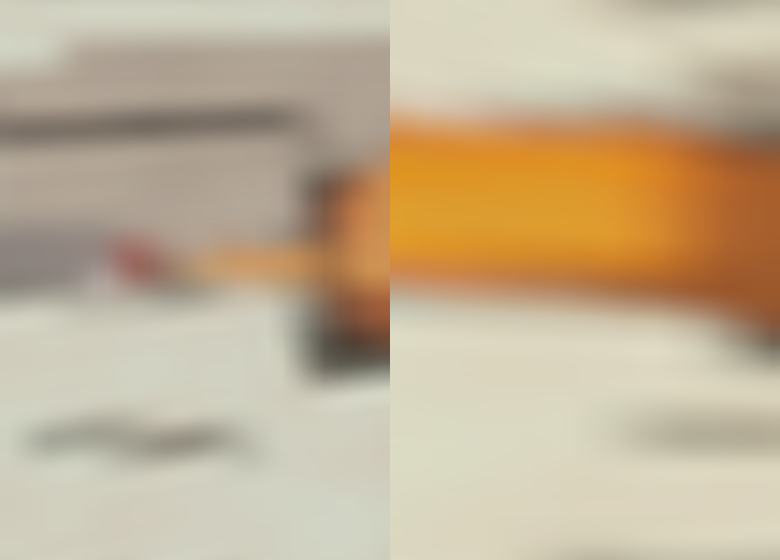

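In the unrolled top view the red pointer tip is at 7.4° and the orange nose at 7.5°, so they agree within about 0.3 mm. I'll check the figures and box, then hand in.

```bash
python3 - <<'E'
from h import *
p,d=r.capture("top");q=np.load("top0.npz")['p']
for n,(a,b,c,e) in dict(white=(145,195,425,495),blue=(225,258,130,175),box=(145,210,105,165),green=(230,262,180,215)).items():
    print(n,np.abs(p[a:b,c:e].astype(int)-q[a:b,c:e]).mean().round(1),(np.abs(p[a:b,c:e].astype(int)-q[a:b,c:e]).max(2)>60).mean().round(3))
pol();print(r.close_job())
E
```

```text
white 3.7 0.0
blue 16.1 0.012
box 4.0 0.0
green 9.2 0.004
t16.02 R218.1 ang67.51deg yaw-82.61 z177.8  Fcw -0.18 F [ 0.5 -0.  -0.1] w87.6
the job is handed in; nothing more can be done
None
```

I pressed the brake lever until it firmed up, slid the orange marker opposite its pointer, and handed the job in at 16.0 s.

- **Lever:** I pushed the paddle round about 0.31 rad. The drag was about 4.5–6 N, then the push jumped to about 14–15 N in one small step, inside the 11–18 N band, and I backed off at once. The lever then stayed at about 7.9° through every later picture. That force was a single reading as the shoe bit; I did not repeat it.
- **Marker:** I gripped the tab, slid it along the track and released it. In the last top view the nose is at 7.5° and the pointer at 7.4°, about 0.3 mm apart. Comparing the tab top with the paddle top gives 7.7° and 7.9°, about 0.6 mm apart. The side camera could not confirm this, because the tab hid the nose.
- **Figures and box:** The before-and-after top pictures match for the white figure and the gift box. Pixels around the blue and green figures differ a little. I put that down to the arm's changed shadow, since the arm never went near them.
- **Robot at hand-in:** It was clear of everything, with the force reading near zero.

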